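# Seat a lens mount in its spring-catch holder and tug-test it

## Task

Take the large round lens mount out of the wooden parking block, stand its post in the empty spring-catch holder on the optical rail with the lens facing along the rail, and press it down fully home, past the spring catch, until its collar sits on the holder. Then prove that the catch holds: pull the mount straight up against the catch with a steady 10 N for about a second (never more than 20 N), and leave it standing seated in the holder. Do not ram anything, and leave the rest of the bench as it is.

Things in the scene. Friction and masses are not known exactly. Their poses are not given: they have to be found in the camera images.
- lens_disc (a point): Centre of the lens to seat: black disc 64 mm in diameter, 18 mm thick, upright on a steel post; whole mount about 0.25 kg. Pinch its flat faces from above near the disc's top (32 mm above this point). z up along the post, y the optical axis (normal to the flat faces). It starts in one of the parking block's three holes, facing roughly across the block.
- lens: The same mount; origin at the underside of its black collar (28 mm in diameter, 8 mm high), 47 mm below the disc's centre. Below it: 14 mm of 16 mm post, then a steel pull stud: 7 mm neck and 16 mm thick, 16 mm long head with a half-round nose. The stud is screwed into the post to no set depth: its tip is 45 to 50 mm, its head's shoulder 29 to 34 mm below the collar.
- socket (a point): Centre of the mouth of the empty holder's round bore (17 mm in diameter, 54 mm deep, 1.5 mm chamfer, oiled; a sideways push adds some drag); z up, y along the rail. Fully home, the mount's collar rests on the tower's flat top, so that the disc's centre is 47 mm above this point.
- catch: Spring catch of the holder: round-nosed level pin, 6 mm thick, springing into the bore; origin on the bore's axis, 24.5 mm below the mouth. Pushing the stud's head past it takes about 5 N. With the mount home it sits at the stud's neck, not loaded: the mount lifts freely 1.5 to 6.5 mm (by the stud's depth) until the head meets the pin, which holds firm beyond 20 N and gives little.
- rail: Black optical rail, 800 mm long, 75 mm wide, 32 mm high, fixed to the bench; origin under its centre, y along it. A paper-faced screen and an iris stand clamped near its two ends, up to 235 mm high.
- parking_block: Fixed beech block 60 x 250 x 64 mm, origin under its centre, with three holes in a row along its y, 85 mm apart, 17.5 mm in diameter and 56 mm deep, each with a mount standing in it, its collar on the block's top.
- small_lens: Bystander in the parking block: a like post with a small round lens disc, 40 mm in diameter. Origin at its collar's underside.
- slit_mount: Bystander in the parking block: a like post with a square 50 mm plate that holds a slit. Origin at its collar's underside.
- spare_carrier: Bystander: a loose rail carrier, 100 mm long, 80 mm high. Origin under its centre.
- cleaner: Bystander: white plastic bottle, 44 mm in diameter, 110 mm high. Origin under its centre.
- driver: Bystander: screwdriver 150 mm long, lying.
- lens_box: Bystander: cardboard box 70 x 90 x 35 mm beyond the rail.
- caliper_case: Bystander: flat grey case 50 x 160 x 22 mm beyond the rail.
- carrier: The rail carrier with the empty holder, the only one with nothing in it; fixed. Origin on the rail's top face, 75 mm below the bore's mouth: a grey and black saddle 96 x 70 mm, 20 mm high, then a grey square tower 38 mm wide, 55 mm high. The catch's black pull knob stands out of the tower's side away from the robot, to 48 mm from the bore's axis.
There are look-alikes about, which are no part of the job. Leave any green look-alike of the lens alone.

How it is judged:
By the outcome, as a careful person would: the job done as asked, in the order asked, and still so for the second after the job is handed in, with the robot touching nothing.
It also fails if it takes over 61 s, if anything falls off the work surface, if the arm or the gripper's body presses on something with over 40 N, if the wrist force passes 120 N, or if a joint passes its speed limit or range.

## Robot

A 7-joint arm with a two-finger parallel gripper is mounted at the origin on the work surface. World frame = base frame: x ahead of the robot, y to its left, z up, the work surface at z = 0. Lengths are in m, angles in rad, forces in N, time in s.
With the tool pointing down it reaches from about 0.4 to 0.85 m from the base axis. Payload 10.4 kg.
Tool frame: the origin (TCP) lies between the finger pads; the fingertips stand 14 mm ahead of it and the grasp point (between the pads) lies 5 mm behind it; z points along the fingers, y is the line along which they close (so a half turn about z gives the same grasp; the last joint's range is limited). The gripper opens to 87 mm and grips with 3 to 60 N. Pads are 19 mm wide; open, the fingers measure 117 mm over their backs; the gripper's body (75 mm by 190 mm) begins 51 mm behind the grasp point.
Start: joints at [1.286, 0.332, -0.065, 1.46, 0.022, 1.35, -0.088], TCP at [0.162, -0.604, 0.237] pointing down, gripper open.
Joint ranges: [-2.6, 2.6], [-0.5, 2.12], [-1.47, 1.34], [0.16, 2.42], [-1.27, 4.41], [0.06, 2.06], [-2.6, 2.6]. Speed limits (rad/s): [2.22, 2.22, 2.79, 2.79, 3.14, 3.14, 3.14].

## Interface

Orientations are given as a unit quaternion [x, y, z, w].
In Python, from bench import * gives the robot as it stands.
- The arm moves only by the tool drive_tool, never from a script. Its argument "deltas" is a list of rows, each a list of 7 numbers: the turn, a rotation vector about the tool's x, y, z in degrees, then the shift along the tool's x, y, z in m, then the closure, from -1 (fully open) to 1 (shut). A call has 1 to 12 rows; each row is the pose to reach, as a shift and turn from the pose commanded when the call began, along the tool's axes at that moment; what a row does not reach only later rows make up. A row lasts 1/10 s, in which the tool goes at most 50 mm and 8.59 degrees, less where a joint would pass 70% of its speed; a pose out of reach is approached as far as the arm can. A call with a gripper value outside its range is refused whole. The fingers move at their own pace and stop on an object; "squeeze" is the grip in N (left out, the last holds). Time passes only in rows, so rows that repeat a pose let the fingers close. It gives the time, the measured TCP pose, the force and the opening at its end, in the units of the state.
- read_state(): the state, without advancing time (a new reading comes with each control period).
- camera(name): name is "scene" or "top" or "wrist"; returns (picture, depth): 480x640x3 uint8, red, green, blue; 480x640 float32, m along the optical axis (not along the pixel's ray), 0 where there is no reading.
- camera_params(name): a dict with "K" (3x3 intrinsics, pixels), "R" (3x3) and "t" (3): a world point X has camera coordinates R X + t; the wrist camera has in their place "mount" (4x4, takes a point from camera to tool coordinates, whose origin is the TCP and whose axes are the flange's). Camera axes: x right, y down, z forward; pixel columns grow to the right and rows downward; lengths in m; the calibration is good to about 2 mm. A picture is of the moment at which its call begins: read the wrist's pose just before it. camera_params takes no time and is no camera call.
- close_job(): hands the job in, once; it reports no verdict.
Trained networks look in the newest picture that a camera, given by its name, has taken for a name from the list of things; names that differ only in an ending like _2 or _b are one class to them, and where a whole thing is asked for, a point or a joint stands for the part that bears it (a point fixed in the world has none). Each returns a list of dicts, best first, with "score" (0 to 1); they miss things now and then, are a little off and sometimes report something else, mostly with a low value. They report only what shows in the picture. A call takes as long as a camera call. They do not tell look-alikes from the thing itself.
- outline_of(label, camera): "pixels" (480x640 bool, what is visible of it) and "location" ([column, row] as shares, 0 to 1, of the picture: columns of its width, rows of its height, amid what is visible of it).
- tip_of(label, camera): "location" ([column, row] as shares, 0 to 1, of the picture: columns of its width, rows of its height: a listed point, or the origin of a listed thing).
The state is a dict: "time": time; "joint_positions": joint angles; "joint_vel": joint speeds; "joint_torque": joint torques, N m; "ee_pos": TCP position; "eef_rot": TCP orientation; "ft_force": force on the tool from outside, world axes, zero at the start; "torque": the same for the moment, N m; "width": finger opening in m.
Only numpy, scipy, OpenCV 4.12 (cv2) and the standard library are available. Lean on these libraries where they do the work, as an engineer would, in place of code of your own. Each camera call takes 0.05 s, during which the arm holds its last target. There are 200 camera calls.

## Working session

There is one attempt and no reset: what is moved stays moved. The work goes in short steps, Python scripts to look and compute and a tool call to move; the robot and the scene stay as the last step left them, time stands still between calls to the robot, and variables do not carry over. Pictures are saved under pics/ and viewed, on a budget of 10 in all, crops included, one or two more only if the job needs it, and the job is handed in when it is done.

Besides the shell and the picture viewer there is one more tool, called after "Request:" as name([rows], argument=value, ...), one row to a line, values as JSON. drive_tool: Moves the arm, as the interface text tells. Its arguments: {"type":"object","properties":{"deltas":{"type":"array"},"squeeze":{"type":"number"}},"required":["deltas"]}

```bash
mkdir -p pics; cat > h.py <<'E'
from bench import *
import numpy as np, cv2
from scipy.spatial.transform import Rotation as R
np.set_printoptions(precision=4,suppress=True)
def save(img,n): cv2.imwrite('pics/'+n,cv2.cvtColor(img,cv2.COLOR_RGB2BGR))
def cam2w(name,s=None):
    p=camera_params(name)
    if 'mount' in p and name=='wrist':
        s=s or read_state(); T=np.eye(4);T[:3,:3]=R.from_quat(s['eef_rot']).as_matrix();T[:3,3]=s['ee_pos']
        return np.array(p['K']),T@np.array(p['mount'])
    M=np.eye(4);M[:3,:3]=p['R'];M[:3,3]=p['t'];return np.array(p['K']),np.linalg.inv(M)
def cloud(depth,K,T):
    v,u=np.mgrid[:480,:640];z=depth
    P=np.stack([(u-K[0,2])/K[0,0]*z,(v-K[1,2])/K[1,1]*z,z],-1)
    return P@T[:3,:3].T+T[:3,3]
def onplane(px,K,T,zw):
    d=T[:3,:3]@np.array([(px[0]-K[0,2])/K[0,0],(px[1]-K[1,2])/K[1,1],1]);o=T[:3,3]
    return o+d*(zw-o[2])/d[2]
E
python3 - <<'E'
from h import *
s=read_state();print({k:np.round(v,4) for k,v in s.items()})
ims=[]
for c in ['scene','top']:
    im,d=camera(c);save(im,c+'0.png');K,T=cam2w(c);C=cloud(d,K,T);np.savez(c+'0.npz',im=im,d=d,C=C)
    print(c,T[:3,3],K[0,0])
    for l in ['lens_disc','lens','socket','catch','carrier','parking_block','rail']:
        for r in tip_of(l,c)[:3]:
            u,v=np.array(r['location'])*[640,480]
            w=C[min(int(v),479),min(int(u),639)]
            print(l,round(r['score'],2),round(u,1),round(v,1),w)
E
```

```text
{'time': np.float64(0.0), 'joint_positions': array([ 1.2864,  0.3328, -0.0647,  1.4609,  0.0216,  1.3499, -0.0885]), 'joint_vel': array([-0.0005,  0.0008, -0.0011,  0.0008,  0.    ,  0.0002, -0.0005]), 'joint_torque': array([ -0.0014, -62.3249,   0.0237, -38.9886,  -0.0615,   0.0398,
         0.0001]), 'ee_pos': array([ 0.1617, -0.6033,  0.2358]), 'eef_rot': array([ 0.9914,  0.1305, -0.0001, -0.0007]), 'ft_force': array([-0.0805,  1.2028,  0.0993]), 'torque': array([0.0335, 0.0036, 0.0179]), 'width': np.float64(0.0868)}
scene [ 1.2363 -0.0843  0.9824] 558.5958817119568
lens_disc 0.84 336.0 157.7 [0.4489 0.0854 0.125 ]
lens_disc 0.68 367.9 321.6 [0.7856 0.0811 0.0341]
lens_disc 0.58 400.4 164.6 [0.4846 0.214  0.1167]
lens 0.87 397.9 181.1 [0.4741 0.2178 0.0502]
lens 0.72 337.4 172.6 [0.4456 0.0892 0.0739]
socket 0.95 318.8 233.2 [0.6049 0.0198 0.0841]
catch 0.38 320.2 239.1 [0.6306 0.0193 0.0998]
carrier 0.78 317.2 251.5 [0.6306 0.0131 0.0598]
parking_block 0.86 300.0 195.7 [0.4713 0.0033 0.0454]
parking_block 0.47 203.3 212.3 [ 0.4413 -0.2127 -0.0033]
rail 0.55 257.1 183.4 [ 0.4443 -0.0846  0.0724]
top [0.4238 0.0101 1.3375] 547.5277931623416
lens_disc 0.84 251.7 318.1 [0.442  0.0882 0.1434]
lens 0.77 195.8 307.3 [0.467  0.213  0.1188]
lens 0.71 254.5 318.8 [0.4421 0.082  0.1393]
socket 0.8 281.5 244.6 [0.6164 0.0246 0.056 ]
socket 0.63 329.6 322.8 [ 0.4328 -0.0816  0.1247]
carrier 0.6 283.2 246.3 [0.6043 0.0195 0.1064]
carrier 0.53 442.3 327.4 [ 0.4204 -0.3467  0.0688]
parking_block 0.76 289.6 319.9 [0.4396 0.0063 0.1355]
rail 0.57 279.5 248.6 [0.5993 0.0285 0.1093]
```

View pics/scene0.png

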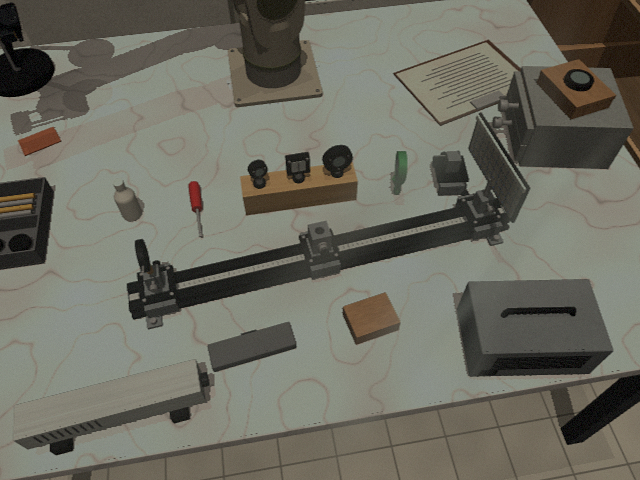

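View pics/top0.png

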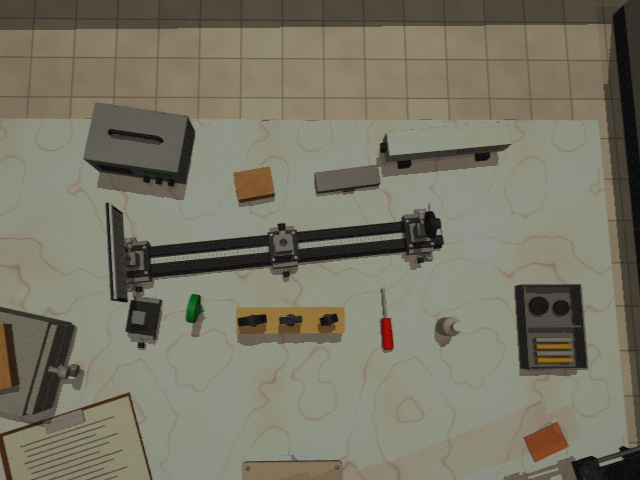

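The scene view shows the parking block with the small lens at (258,170), the slit plate at (298,163) and the large black disc at (338,158). A green look-alike stands apart at (401,165). The empty holder is at (319,233), and in the top view at (283,242). The large black disc in the block's +y hole fits the description: biggest, black and in the block. I'll measure it and confirm in a crop.

```bash
python3 - <<'E'
from h import *
A=np.load('top0.npz');B=np.load('scene0.npz')
c1=cv2.resize(A['im'][225:345,225:355],None,fx=4,fy=4,interpolation=cv2.INTER_CUBIC)
c2=cv2.resize(B['im'][140:220,235:420],None,fx=2.2,fy=2.2,interpolation=cv2.INTER_CUBIC)
o=np.zeros((600,800,3),np.uint8);h=c1.shape[0];c1=cv2.resize(c1,None,fx=.83,fy=.83);o[:c1.shape[0],:c1.shape[1]]=c1
o[600-c2.shape[0]:,800-c2.shape[1]:]=c2;save(o,'crop1.png')
K,T=cam2w('top')
def rect(m,z,n):
    m=m.astype(np.uint8);k,l,st,ce=cv2.connectedComponentsWithStats(m)
    for i in range(1,k):
        if st[i,4]>25:
            ys,xs=np.where(l==i);w=np.array([onplane(p,K,T,z)[:2] for p in zip(xs,ys)]).astype(np.float32)
            print(n,st[i,4],'mean',w.mean(0),'rect',cv2.minAreaRect(w))
im=A['im'].astype(int);hsv=cv2.cvtColor(A['im'],cv2.COLOR_RGB2HSV)
roi=np.zeros((480,640),bool);roi[300:340,230:350]=1
rect(roi&(hsv[...,1]>80)&(hsv[...,2]>110),.064,'block')
rect(roi&(A['im'].max(2)<60),.135,'discs')
roi=np.zeros((480,640),bool);roi[225:290,150:400]=1
rect(roi&(A['im'].max(2)<70),.032,'rail')
for c in ['top','scene']:
  camera(c)
  K,T=cam2w(c)
  for l,z in [('lens_disc',.111),('lens',.064),('socket',.107),('slit_mount',.064),('small_lens',.064)]:
    for r in tip_of(l,c)[:2]: print(c,l,round(r['score'],2),onplane(np.array(r['location'])*[640,480],K,T,z))
E
```

```text
block 1709 mean [ 0.4444 -0.0066] rect ((0.4382818043231964, 0.003458283841609955), (0.2494722157716751, 0.05942099168896675), 89.74394226074219)
discs 257 mean [0.4376 0.0871] rect ((0.43680423498153687, 0.08654575049877167), (0.06073770672082901, 0.023634430021047592), 89.72221374511719)
discs 176 mean [0.4375 0.0034] rect ((0.4372924864292145, 0.003240315243601799), (0.04605957493185997, 0.0253272894769907), 78.50862121582031)
discs 159 mean [ 0.4381 -0.0792] rect ((0.438111811876297, -0.07978131622076035), (0.03711145743727684, 0.023733092471957207), 89.72499084472656)
rail 6019 mean [0.6058 0.0438] rect ((0.615801990032196, 0.03825193643569946), (0.09952051937580109, 0.6089891791343689), 6.567440986633301)
rail 42 mean [0.6247 0.0205] rect ((0.6249228119850159, 0.020056214183568954), (0.014467762783169746, 0.014638783410191536), 89.93343353271484)
rail 41 mean [0.5651 0.0153] rect ((0.5650690793991089, 0.015200426802039146), (0.003833106253296137, 0.05787286534905434), 5.600131511688232)
rail 38 mean [0.5487 0.0129] rect ((0.5487259030342102, 0.012900706380605698), (0.014348960481584072, 0.011988467536866665), 89.84288787841797)
top lens_disc 0.83 [0.4353 0.0871 0.111 ]
top lens_disc 0.54 [0.4653 0.2222 0.111 ]
top lens 0.57 [0.4462 0.0838 0.064 ]
top lens 0.55 [0.4681 0.222  0.064 ]
top socket 0.81 [0.609  0.0193 0.107 ]
top slit_mount 0.47 [ 0.4384 -0.0057  0.064 ]
top small_lens 0.59 [ 0.4365 -0.083   0.064 ]
scene lens_disc 0.68 [0.4368 0.0876 0.111 ]
scene lens_disc 0.68 [0.4838 0.2138 0.111 ]
scene lens 0.67 [ 0.4378 -0.0853  0.064 ]
scene lens 0.56 [0.4869 0.2087 0.064 ]
scene socket 0.7 [0.6184 0.0229 0.107 ]
scene slit_mount 0.73 [ 0.8197 -0.1377  0.064 ]
scene slit_mount 0.57 [0.4461 0.0084 0.064 ]
scene small_lens 0.72 [ 0.4312 -0.0807  0.064 ]
```

View pics/crop1.png

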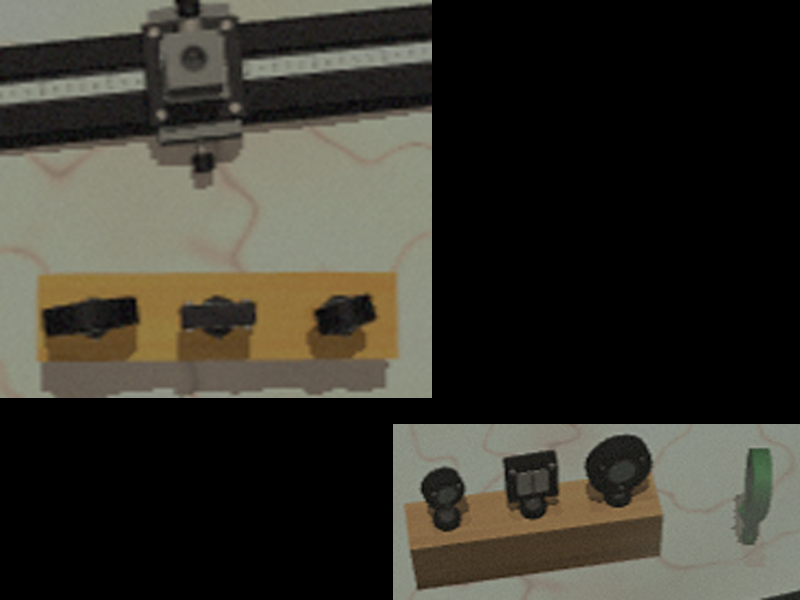

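The crop confirms the target: the large black disc at the block's left end, yawed about 6–8° from the block's line. Moving toward it now.

```bash
cat >> h.py <<'E'
def tgt(p,yaw):  # tool z down, tool y at world angle yaw(deg)
    s=read_state();R0=R.from_quat(s['eef_rot']).as_matrix()
    a=np.radians(yaw);y=np.array([np.cos(a),np.sin(a),0]);z=np.array([0,0,-1.]);R1=np.stack([np.cross(y,z),y,z],1)
    rv=np.degrees(R.from_matrix(R0.T@R1).as_rotvec());print('row',np.round(rv,2),np.round(R0.T@(np.array(p)-s['ee_pos']),4))
E
python3 -c "
from h import *
tgt([.44,-.30,.30],-35);tgt([.437,.087,.30],8)"
```

```text
row [  0.   0. -40.] [ 0.3473 -0.2213 -0.0634]
row [  0.   0. -83.] [ 0.4446 -0.5959 -0.0635]
```

Request:
drive_tool([
  [0,0,-40,0.347,-0.221,-0.063,-1],
  [0,0,-40,0.347,-0.221,-0.063,-1],
  [0,0,-40,0.347,-0.221,-0.063,-1],
  [0,0,-40,0.347,-0.221,-0.063,-1],
  [0,0,-40,0.347,-0.221,-0.063,-1],
  [0,0,-40,0.347,-0.221,-0.063,-1],
  [0,0,-83,0.445,-0.596,-0.063,-1],
  [0,0,-83,0.445,-0.596,-0.063,-1],
  [0,0,-83,0.445,-0.596,-0.063,-1],
  [0,0,-83,0.445,-0.596,-0.063,-1],
  [0,0,-83,0.445,-0.596,-0.063,-1],
  [0,0,-83,0.445,-0.596,-0.063,-1],
])

```text
time: 2.6
ee_pos: [0.4092, -0.087, 0.2933]
eef_rot: [0.654, 0.757, -0.0, 0.001]
ft_force: [1.1, -0.7, -0.0]
width: 0.0872
```

```bash
python3 -c "
from h import *
s=read_state();print(s['time'],s['joint_positions'],s['ee_pos']);tgt([.437,.087,.30],8);print(camera_params('wrist'))"
```

```text
2.6 [ 0.8005 -0.148  -0.62    1.8411 -0.0859  1.421   0.3438] [ 0.4092 -0.087   0.2933]
row [0.03 0.06 0.33] [ 0.1682  0.0527 -0.0069]
{'K': array([[385.2845,   0.    , 322.4627],
       [  0.    , 385.2845, 243.5168],
       [  0.    ,   0.    ,   1.    ]]), 'mount': array([[-0.0001, -0.9633, -0.2684,  0.0736],
       [ 1.    , -0.0002,  0.0003, -0.0008],
       [-0.0004, -0.2684,  0.9633, -0.1475],
       [ 0.    ,  0.    ,  0.    ,  1.    ]])}
```

Request:
drive_tool([
  [0,0,0,0.168,0.053,-0.007,-1],
  [0,0,0,0.168,0.053,-0.007,-1],
  [0,0,0,0.168,0.053,-0.007,-1],
  [0,0,0,0.168,0.053,-0.007,-1],
  [0,0,0,0.168,0.053,-0.007,-1],
  [0,0,0,0.168,0.053,-0.007,-1],
])

```text
time: 3.2
ee_pos: [0.4384, 0.0848, 0.3]
eef_rot: [0.656, 0.755, -0.0, 0.0]
ft_force: [-0.1, 0.5, -0.2]
width: 0.0869
```

```bash
python3 - <<'E'
from h import *
s=read_state();print(s['time'],s['ee_pos'],s['joint_vel'],s['joint_positions'])
im,d=camera('wrist');K,T=cam2w('wrist',s);C=cloud(d,K,T);np.savez('w1.npz',im=im,d=d,C=C,K=K,T=T);save(im,'w1.png')
for l,z in [('lens_disc',.111),('lens',.064),('socket',.107)]:
    for r in tip_of(l,'wrist')[:2]: print(l,round(r['score'],2),np.array(r['location'])*[640,480],onplane(np.array(r['location'])*[640,480],K,T,z))
# points of disc upper part
m=(d>0)&(C[...,2]>.118)&(C[...,2]<.16)&(abs(C[...,0]-.437)<.06)&(abs(C[...,1]-.087)<.05)
P=C[m];print(len(P),P[:,2].max());q=P[P[:,2]>.13]
print('top',q.mean(0),cv2.minAreaRect(q[:,:2].astype(np.float32)))
u,S,V=np.linalg.svd(P[:,:2]-P[:,:2].mean(0),full_matrices=False);print('long axis',V[0],np.degrees(np.arctan2(V[0,1],V[0,0])))
E
```

```text
3.2 [0.4384 0.0848 0.3   ] [ 0.0168 -0.0033  0.0345  0.0073  0.0006  0.001   0.0064] [ 0.6493 -0.0772 -0.8765  1.7617 -0.0595  1.4296 -0.0766]
lens_disc 0.97 [322.176 218.304] [0.437  0.0877 0.111 ]
lens_disc 0.7 [376.     65.712] [0.4623 0.2175 0.111 ]
lens 0.72 [372.032  73.008] [0.4647 0.2193 0.064 ]
lens 0.66 [318.272 208.992] [0.4331 0.0868 0.064 ]
socket 0.63 [324.8   217.296] [0.4393 0.0881 0.107 ]
socket 0.6 [491.712 310.08 ] [0.6116 0.0204 0.107 ]
1585 0.14412328598633162
top [0.437  0.0912 0.1385] ((0.43743574619293213, 0.08891652524471283), (0.018007773905992508, 0.05168865621089935), 7.714665412902832)
long axis [ 0.1355 -0.9908] -82.2141646682999
```

View pics/w1.png

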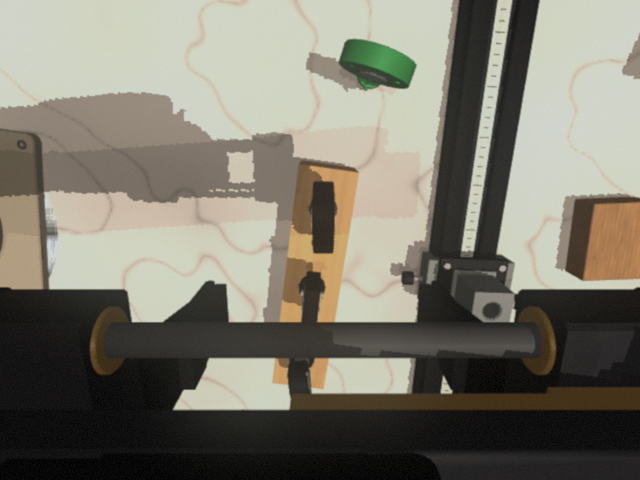

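The wrist view shows the large disc at (322,216), the green look-alike at (378,63) well apart, and the socket bore at (491,310). Network, depth and top view agree on the disc at (0.437, 0.088) with its normal at about 8°. Descending next, and measuring the rail direction from this cloud.

```bash
python3 - <<'E'
from h import *
tgt([.437,.0877,.126],7.8)
A=np.load('w1.npz');C=A['C'];d=A['d'];K=A['K'];T=A['T'];im=A['im']
# rail left edge from depth
m=(d>0)&(abs(C[...,2]-.032)<.008)&(C[...,0]>.5)
P=[]
for r in range(5,240,4):
    c=np.where(m[r])[0]
    if len(c)>20: P.append(np.r_[C[r,c[0]][:2],C[r,c[-1]][:2],C[r,c[-1],2]])
P=np.array(P)
for k in (0,2):
    f=np.polyfit(P[:,k+1],P[:,k],1);res=P[:,k]-np.polyval(f,P[:,k+1]);g=abs(res)<.004;f=np.polyfit(P[g,k+1],P[g,k],1);print('edge',f,np.degrees(np.arctan(f[0])),g.sum(),len(P))
# tower top
m=(d>0)&(abs(C[...,2]-.107)<.006)&(abs(C[...,0]-.612)<.03)&(abs(C[...,1]-.02)<.03)
q=C[m];print('tower',len(q),q.mean(0),cv2.minAreaRect(q[:,:2].astype(np.float32)))
g=im.max(2);h=[(u,v) for v in range(300,322) for u in range(480,506) if g[v,u]<70];h=np.array(h);print('bore',h.mean(0),len(h),onplane(h.mean(0),K,T,.107))
E
```

```text
row [-0.01  0.02  0.08] [ 0.0044 -0.0008  0.1739]
edge [-0.0987  0.5817] -5.637155911340771 59 59
edge [-0.1763  0.6638] -9.998513487533852 5 59
tower 1046 [0.6113 0.0258 0.1059] ((0.6115212440490723, 0.023312419652938843), (0.039141252636909485, 0.03189348801970482), 5.639695167541504)
bore [490.9502 310.1542] 201 [0.6109 0.0202 0.107 ]
```

Request:
drive_tool([
  [0,0,0,0.003,0,0.03,-1],
  [0,0,0,0.003,0,0.06,-1],
  [0,0,0,0.003,0,0.09,-1],
  [0,0,0,0.003,0,0.11,-1],
  [0,0,0,0.003,0,0.11,-1],
  [0,0,0,0.003,0,0.11,-1],
])

```text
time: 4.0
ee_pos: [0.4382, 0.0872, 0.1906]
eef_rot: [0.656, 0.754, 0.0, -0.0]
ft_force: [0.5, -0.5, 1.3]
width: 0.0871
```

```bash
python3 -c "
from h import *
s=read_state();print(s['ee_pos'],s['ft_force']);tgt([.437,.0877,.126],7.8)"
```

```text
[0.4382 0.0872 0.1906] [ 0.5414 -0.5134  1.3155]
row [ 0.   -0.01  0.15] [ 0.0006 -0.0011  0.0646]
```

Request:
drive_tool([
  [0,0,0,0.0005,-0.001,0.02,-1],
  [0,0,0,0.0005,-0.001,0.04,-1],
  [0,0,0,0.0005,-0.001,0.055,-1],
  [0,0,0,0.0005,-0.001,0.065,-1],
  [0,0,0,0.0005,-0.001,0.065,-0.3],
  [0,0,0,0.0005,-0.001,0.065,0.2],
  [0,0,0,0.0005,-0.001,0.065,0.4],
  [0,0,0,0.0005,-0.001,0.065,0.6],
  [0,0,0,0.0005,-0.001,0.065,1],
  [0,0,0,0.0005,-0.001,0.065,1],
  [0,0,0,0.0005,-0.001,0.065,1],
], squeeze=10)

```text
time: 5.1
ee_pos: [0.437, 0.088, 0.1251]
eef_rot: [0.656, 0.755, 0.0, 0.0]
ft_force: [0.1, -0.1, -0.1]
width: 0.039
```

Request:
drive_tool([
  [0,0,0,0,0,0,1],
  [0,0,0,0,0,0,1],
  [0,0,0,0,0,0,1],
], squeeze=40)

```text
time: 5.4
ee_pos: [0.437, 0.0881, 0.125]
eef_rot: [0.656, 0.755, 0.0, 0.0]
ft_force: [0.1, -0.7, -2.2]
width: 0.018
```

```bash
python3 -c "
from h import *
s=read_state();print(s['ee_pos'],s['ft_force'],s['torque'],s['width'],s['joint_positions']);tgt([.437,.0877,.126],7.8)"
```

```text
[0.437  0.0881 0.125 ] [ 0.0763 -0.7188 -2.2271] [ 0.03   -0.1821 -0.0032] 0.01796393802316172 [ 0.5914  0.1177 -0.9206  2.0105  0.1073  1.062  -0.2385]
row [0.01 0.   0.2 ] [-0.0004 -0.     -0.001 ]
```

Request:
drive_tool([
  [0,0,0,0,0,-0.005,1],
  [0,0,0,0,0,-0.015,1],
  [0,0,0,0,0,-0.03,1],
  [0,0,0,0,0,-0.05,1],
  [0,0,0,0,0,-0.07,1],
  [0,0,0,0,0,-0.09,1],
  [0,0,0,0,0,-0.11,1],
  [0,0,0,0,0,-0.13,1],
  [0,0,0,0,0,-0.14,1],
  [0,0,0,0,0,-0.14,1],
], squeeze=45)

```text
time: 6.4
ee_pos: [0.4373, 0.0882, 0.2662]
eef_rot: [0.656, 0.755, 0.001, 0.001]
ft_force: [0.9, -0.1, -2.5]
width: 0.0176
```

```bash
python3 - <<'E'
from h import *
s=read_state();print(s['ee_pos'],s['ft_force'],s['torque'],s['width'],s['joint_positions'])
tgt([.59,.05,.265],50);tgt([.611,.0202,.265],95.7)
im,d=camera('scene');save(im[100:300,200:450],'s2.png')
E
```

```text
[0.4373 0.0882 0.2662] [ 0.9455 -0.1422 -2.5261] [-0.0182 -0.0862 -0.0595] 0.01763232007631658 [ 0.6502 -0.0608 -0.898   1.8206 -0.0477  1.3572 -0.0972]
row [  0.09   0.08 -42.  ] [-0.0591  0.1458  0.0016]
row [  0.06   0.11 -87.7 ] [-0.0916  0.1625  0.0016]
```

Request:
drive_tool([
  [0,0,-8,-0.008,0.014,0.001,1],
  [0,0,-16,-0.017,0.03,0.001,1],
  [0,0,-24,-0.025,0.045,0.001,1],
  [0,0,-32,-0.034,0.06,0.001,1],
  [0,0,-40,-0.042,0.075,0.001,1],
  [0,0,-48,-0.05,0.09,0.001,1],
  [0,0,-56,-0.059,0.105,0.001,1],
  [0,0,-64,-0.067,0.12,0.001,1],
  [0,0,-72,-0.076,0.135,0.001,1],
  [0,0,-80,-0.084,0.15,0.001,1],
  [0,0,-87.7,-0.092,0.1625,0.001,1],
  [0,0,-87.7,-0.092,0.1625,0.001,1],
])

```text
time: 7.65
ee_pos: [0.6112, 0.0183, 0.2618]
eef_rot: [-0.05, 0.999, 0.001, -0.001]
ft_force: [0.5, 1.0, -2.1]
width: 0.0177
```

Request:
drive_tool([
  [0,0,0,0,0,0,1],
  [0,0,0,0,0,0,1],
])

```text
time: 7.85
ee_pos: [0.6099, 0.0202, 0.2636]
eef_rot: [-0.049, 0.999, 0.0, -0.0]
ft_force: [0.5, 0.9, -2.0]
width: 0.0176
```

```bash
python3 - <<'E'
from h import *
s=read_state();print(s['time'],s['ee_pos'],s['ft_force'],s['torque'],s['width'],s['joint_positions'])
tgt([.611,.0202,.265],95.7)
im,d=camera('wrist');K,T=cam2w('wrist',s);np.savez('w2.npz',im=im,d=d,C=cloud(d,K,T),K=K,T=T)
for l,z in [('lens_disc',.252),('lens',.205),('socket',.107)]:
    for r in tip_of(l,'wrist')[:2]: print(l,round(r['score'],2),np.array(r['location'])*[640,480],onplane(np.array(r['location'])*[640,480],K,T,z))
im2,d2=camera('scene');Ks,Ts=cam2w('scene');np.savez('s2.npz',im=im2,d=d2,C=cloud(d2,Ks,Ts))
for l,z in [('lens_disc',.252),('lens',.205),('socket',.107)]:
    for r in tip_of(l,'scene')[:2]: print('sc',l,round(r['score'],2),np.array(r['location'])*[640,480],onplane(np.array(r['location'])*[640,480],Ks,Ts,z))
o=np.zeros((600,800,3),np.uint8);o[:360,:480]=cv2.resize(im,(480,360));c=cv2.resize(im2[160:280,260:380],(400,400),interpolation=cv2.INTER_CUBIC);o[200:,400:]=c;save(o,'p3.png')
E
```

```text
7.85 [0.6099 0.0202 0.2636] [ 0.5465  0.8815 -2.0464] [ 0.1005 -0.1161 -0.021 ] 0.017595321006417516 [ 0.6041  0.4446 -0.9656  1.4228  0.3636  1.4624  1.3141]
row [ 0.   -0.05 -0.1 ] [-0.0011 -0.0001 -0.0014]
lens_disc 0.95 [600.896  72.096] [0.5022 0.1166 0.252 ]
lens 0.84 [321.92  271.488] [0.6096 0.02   0.205 ]
lens 0.8 [567.104  76.224] [0.4957 0.131  0.205 ]
socket 0.66 [321.6   233.088] [0.6117 0.0198 0.107 ]
sc lens_disc 0.86 [319.168 179.184] [0.6112 0.0219 0.252 ]
sc lens_disc 0.61 [403.392 167.52 ] [0.6111 0.1711 0.252 ]
sc lens 0.86 [398.912 181.104] [0.6015 0.171  0.205 ]
sc lens 0.73 [317.12  200.208] [0.6189 0.0166 0.205 ]
sc socket 0.81 [318.912 233.424] [0.6223 0.0187 0.107 ]
```

View pics/p3.png

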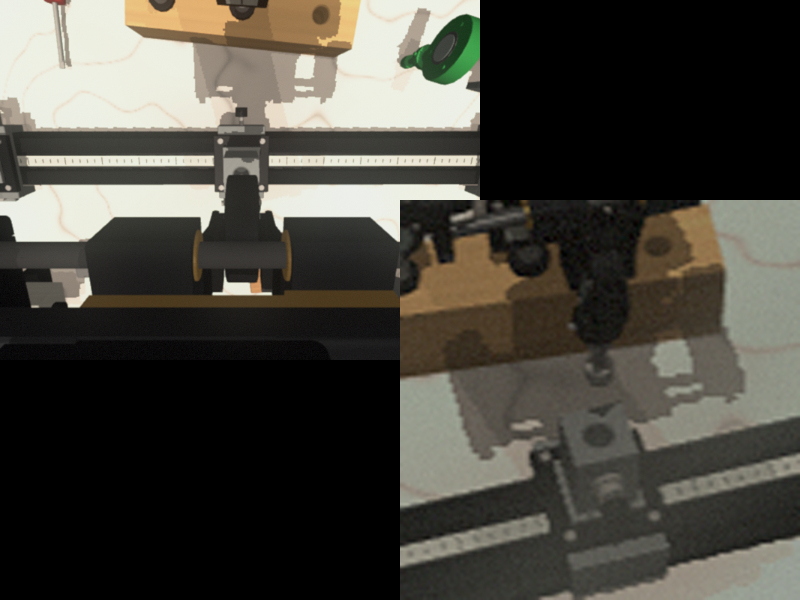

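The wrist view shows the disc held edge-on along the rail above the tower. The scene crop shows the stud hanging vertically, with its tip at (600,378) in the crop and the bore at (600,435). I'll compare the tip and bore in the same camera as I descend.

Request:
drive_tool([
  [0,0,0,-0.001,0,0.01,1],
  [0,0,0,-0.001,0,0.02,1],
  [0,0,0,-0.001,0,0.03,1],
  [0,0,0,-0.001,0,0.037,1],
  [0,0,0,-0.001,0,0.037,1],
  [0,0,0,-0.001,0,0.037,1],
])

```text
time: 8.85
ee_pos: [0.6116, 0.0197, 0.2269]
eef_rot: [-0.05, 0.999, 0.0, -0.0]
ft_force: [0.5, 0.3, -1.6]
width: 0.0174
```

```bash
python3 - <<'E'
from h import *
s=read_state();print(s['time'],s['ee_pos'],s['ft_force'])
tgt([.611,.0202,.227],95.7)
A=np.load('s2.npz');K,T=cam2w('scene')
g=A['im'].max(2);m=np.zeros_like(g,dtype=np.uint8);
sub=g[222:238,308:332];print(sub)
A1=np.load('top0.npz');Kt,Tt=cam2w('top');gt=A1['im'].max(2)[236:250,276:292];print(gt)
im2,d2=camera('scene');np.savez('s3.npz',im=im2,d=d2)
o=cv2.resize(im2[180:260,290:350],(600,600)[:1]*2,interpolation=cv2.INTER_CUBIC) if 0 else cv2.resize(im2[190:250,280:360],(800,600),interpolation=cv2.INTER_CUBIC)
save(o,'p4.png')
E
```

```text
8.85 [0.6116 0.0197 0.2269] [ 0.4564  0.2989 -1.6292]
row [ 0.01 -0.01  0.  ] [ 0.0006  0.0006 -0.0001]
[[ 82  90  83  85  89  81  87  89  81  71  69  55  60  55  59  75  90  93
   90  89  87  86  87  94]
 [ 84  87  86  86  89  89  90  90  74  55  53  53  58  59  74  91  93  91
   89  85  86  88  85  86]
 [ 92  92  88  91  86  89  90  87  89  92  87  79  53  68  91  91  89  90
   88  87  89  87  86  88]
 [ 76  89  90  89  88  88  93  87  88  88  90  93  92  95  92  91  90  93
   91  92  86  83  83  87]
 [ 81  92  92  88  90  87  94  90  88  90  88  88  93  90  91  92  92  95
   93  89 115 124  85  81]
 [ 78  91  92  90  89  90  90  86  80  72  69  62  60  69  80  85  93  95
   92  90 106 134 145 139]
 [ 49  84  88  91  89  93  91  78  61  55  61  59  58  59  68  77  92  94
   91  92 102 107  99 132]
 [ 60  80  92  91  90  89  78  64  54  51  58  60  57  53  56  65  84  97
   93  92  92  79  47 109]
 [ 51  71  91  87  92  95  83  61  57  59  61  58  61  62  60  58  76  91
   89  94  91  84  54  67]
 [ 50  57  81  90  90  93  82  61  57  59  55  63  60  60  55  62  78  96
   89  93  97
[... 859 characters left out ...]
  71  94 102 106 104 103 108]
 [106 107 107  95  61  42  47  49  42  45  70 100 102 105 104 104]
 [105 106  98  78  51  43  61  63  46  32  49  84 101 106 103 102]
 [105 107 102  73  42  46  44  49  44  34  47  76 100 101 102 106]
 [105 102 104  78  52  57  53  61  61  53  50  83 100 103 104 104]
 [105 104 104  86  66  62  63  63  63  57  70  96 101 107 105 105]
 [109 108 104 100  85  66  63  61  66  69  87  99 108 104 104 104]
 [108 106 107 104 101  93  81  75  86  95 101 104 103 104 105 103]
 [109 104 107 105 101 104 104 106 103 103 106 102 103 105 102 105]
 [101 105 104 107 102 104 103 104 104 106 105 101 102 106 102 105]
 [ 99 106 103 105 103 107 104 102 101 106 104 105 103 105 104 100]]
```

View pics/p4.png

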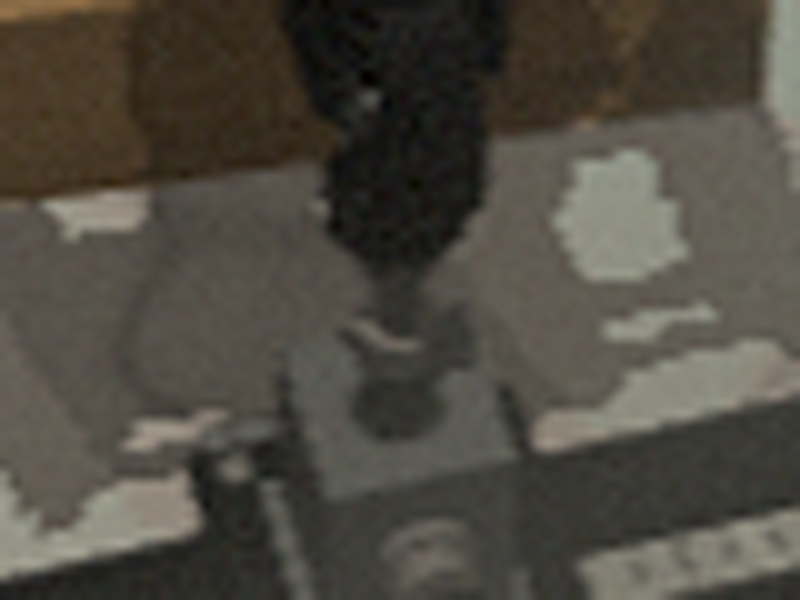

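```bash
python3 - <<'E'
from h import *
def blob(g,r0,c0,bg):
    w=np.clip(bg-g.astype(float),0,25);v,u=np.mgrid[:g.shape[0],:g.shape[1]];return np.array([(w*u).sum()/w.sum()+c0,(w*v).sum()/w.sum()+r0])
A=np.load('s2.npz')['im'].max(2);B=np.load('top0.npz')['im'].max(2)
p=blob(A[226:235,313:326],226,313,86);K,T=cam2w('scene');print('scene',p,onplane(p,K,T,.107))
p=blob(B[237:248,277:289],237,277,100);K,T=cam2w('top');print('top',p,onplane(p,K,T,.107))
E
```

```text
scene [319.0224 230.1252] [0.6146 0.0202 0.107 ]
top [282.8911 242.1228] [0.6131 0.0197 0.107 ]
```

Request:
drive_tool([
  [0,0,0,-0.0005,0.0003,0.004,1],
  [0,0,0,-0.0005,0.0003,0.008,1],
  [0,0,0,-0.0005,0.0003,0.01,1],
  [0,0,0,-0.0005,0.0003,0.012,1],
  [0,0,0,-0.0005,0.0003,0.014,1],
  [0,0,0,-0.0005,0.0003,0.016,1],
  [0,0,0,-0.0005,0.0003,0.018,1],
  [0,0,0,-0.0005,0.0003,0.018,1],
])

```text
time: 9.7
ee_pos: [0.6123, 0.0195, 0.2088]
eef_rot: [-0.049, 0.999, -0.0, 0.0]
ft_force: [1.4, -2.7, -3.8]
width: 0.0178
```

```bash
python3 -c "
from h import *
s=read_state();print(s['ee_pos'],s['ft_force'],s['torque'],s['joint_positions']);tgt([.612,.02,.209],95.7)"
```

```text
[0.6123 0.0195 0.2088] [ 1.4472 -2.6878 -3.7876] [-0.4617 -0.7054  0.0081] [ 0.5988  0.4825 -0.9483  1.4967  0.3959  1.365   1.2936]
row [-0.03  0.02 -0.03] [ 0.0002  0.0005 -0.0002]
```

Request:
drive_tool([
  [0,0,0,0,0,0,1],
  [0,0,0,0,0,0,1],
])

```text
time: 9.9
ee_pos: [0.6122, 0.0196, 0.2089]
eef_rot: [-0.05, 0.999, -0.0, 0.0]
ft_force: [1.8, -2.9, -2.9]
width: 0.0176
```

```bash
python3 - <<'E'
from h import *
im2,d2=camera('scene');s=read_state();print(s['ee_pos'],s['ft_force'],s['torque'])
im,d=camera('wrist');s=read_state();print(s['ee_pos'],s['ft_force'],s['torque'])
o=cv2.resize(im2[190:250,280:360],(800,600),interpolation=cv2.INTER_CUBIC)
save(o,'p5.png')
E
```

```text
[0.6122 0.0196 0.209 ] [ 2.145  -2.2639 -3.3084] [-0.7433 -0.7467 -0.032 ]
[0.6122 0.0197 0.209 ] [ 1.1518 -2.5473 -4.9019] [-0.7622 -0.8321  0.0004]
```

View pics/p5.png

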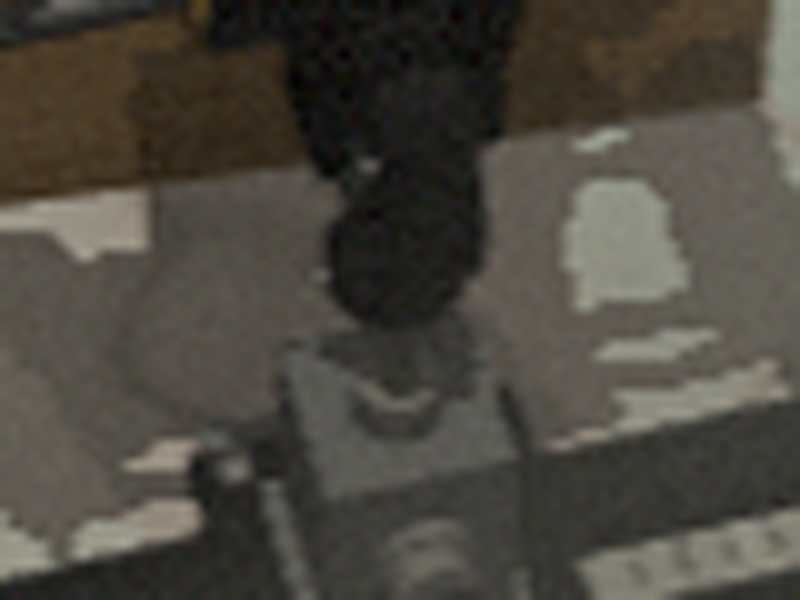

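The stud head is entering the bore. A side force of (+1.7, −2.6) N shows a small offset, so I'll yield toward it.

Request:
drive_tool([
  [0,0,0,-0.0005,-0.0008,0,1],
  [0,0,0,-0.0005,-0.0008,0.001,1],
  [0,0,0,-0.0005,-0.0008,0.002,1],
  [0,0,0,-0.0005,-0.0008,0.002,1],
])

```text
time: 10.4
ee_pos: [0.6126, 0.0194, 0.2069]
eef_rot: [-0.05, 0.999, 0.0, -0.0]
ft_force: [1.1, -1.1, -2.3]
width: 0.0175
```

```bash
python3 -c "
from h import *
s=read_state();print(s['ee_pos'],s['ft_force'],s['torque'])"
```

```text
[0.6126 0.0194 0.2069] [ 1.1071 -1.0912 -2.3295] [-0.3052 -0.4989  0.0696]
```

Request:
drive_tool([
  [0,0,0,-0.0005,-0.0005,0.001,1],
  [0,0,0,-0.0005,-0.0005,0.003,1],
  [0,0,0,-0.0005,-0.0005,0.005,1],
  [0,0,0,-0.0005,-0.0005,0.007,1],
  [0,0,0,-0.0005,-0.0005,0.007,1],
])

```text
time: 10.9
ee_pos: [0.613, 0.0189, 0.1995]
eef_rot: [-0.05, 0.999, 0.0, -0.0]
ft_force: [-0.2, 0.0, -2.0]
width: 0.0172
```

```bash
python3 -c "
from h import *
s=read_state();print(s['ee_pos'],s['ft_force'],s['torque'])"
```

```text
[0.613  0.0189 0.1995] [-0.1774  0.0284 -2.0215] [ 0.1178 -0.1551  0.0094]
```

Request:
drive_tool([
  [0,0,0,0,0,0.002,1],
  [0,0,0,0,0,0.004,1],
  [0,0,0,0,0,0.006,1],
  [0,0,0,0,0,0.008,1],
  [0,0,0,0,0,0.01,1],
  [0,0,0,0,0,0.012,1],
])

```text
time: 11.5
ee_pos: [0.6131, 0.0188, 0.1881]
eef_rot: [-0.05, 0.999, -0.0, -0.0]
ft_force: [-2.6, -0.1, 2.3]
width: 0.0178
```

Request:
drive_tool([
  [0,0,0,0,0,0.002,1],
  [0,0,0,0,0,0.004,1],
  [0,0,0,0,0,0.006,1],
  [0,0,0,0,0,0.008,1],
  [0,0,0,0,0,0.009,1],
])

```text
time: 12.0
ee_pos: [0.6131, 0.0187, 0.1786]
eef_rot: [-0.05, 0.999, -0.0, -0.0]
ft_force: [-3.1, 0.1, 1.5]
width: 0.0176
```

Request:
drive_tool([
  [0,0,0,0,0,0.002,1],
  [0,0,0,0,0,0.004,1],
  [0,0,0,0,0,0.006,1],
  [0,0,0,0,0,0.008,1],
  [0,0,0,0,0,0.009,1],
])

```text
time: 12.5
ee_pos: [0.6134, 0.0188, 0.1698]
eef_rot: [-0.05, 0.999, 0.0, 0.0]
ft_force: [-0.5, -0.3, -2.8]
width: 0.0177
```

Request:
drive_tool([
  [0,0,0,0,0,0.001,1],
  [0,0,0,0,0,0.001,1],
])

```text
time: 12.7
ee_pos: [0.6133, 0.0188, 0.1689]
eef_rot: [-0.05, 0.999, -0.0, 0.0]
ft_force: [-0.9, 0.3, -2.3]
width: 0.0175
```

```bash
python3 -c "
from h import *
s=read_state();print(s['ee_pos'],s['ft_force'],s['torque'])"
```

```text
[0.6133 0.0188 0.1689] [-0.9289  0.2905 -2.2876] [ 0.0621 -0.1753 -0.0236]
```

Force fell back to the bare weight, so the head is past the catch. Now feeling down for the collar, 0.5 mm at a time.

Request:
drive_tool([
  [0,0,0,0,0,0.0005,1],
  [0,0,0,0,0,0.001,1],
  [0,0,0,0,0,0.0015,1],
  [0,0,0,0,0,0.0015,1],
])

```text
time: 13.1
ee_pos: [0.6134, 0.0188, 0.168]
eef_rot: [-0.05, 0.999, -0.0, 0.0]
ft_force: [-1.4, -0.7, 2.4]
width: 0.0177
```

```bash
python3 -c "
from h import *
s=read_state();print(s['ee_pos'],s['ft_force'],s['torque'])"
```

```text
[0.6134 0.0188 0.168 ] [-1.3987 -0.6852  2.3581] [-0.0223  0.185   0.0002]
```

Request:
drive_tool([
  [0,0,0,0,0,0.0006,1],
  [0,0,0,0,0,0.0012,1],
  [0,0,0,0,0,0.0012,1],
])

```text
time: 13.4
ee_pos: [0.6137, 0.019, 0.1679]
eef_rot: [-0.05, 0.999, -0.0, 0.001]
ft_force: [-4.4, -1.0, 12.2]
width: 0.018
```

```bash
python3 -c "
from h import *
s=read_state();print(s['ee_pos'],s['ft_force'],s['torque'])"
```

```text
[0.6137 0.019  0.1679] [-4.3903 -0.9598 12.2467] [-0.1892  1.1082 -0.0184]
```

Home: 12 N of press gives no further travel, with the TCP at 0.168 as predicted. Unloading, then raising gently to find the catch.

Request:
drive_tool([
  [0,0,0,0,0,-0.001,1],
  [0,0,0,0,0,-0.0018,1],
  [0,0,0,0,0,-0.0022,1],
  [0,0,0,0,0,-0.0026,1],
  [0,0,0,0,0,-0.003,1],
  [0,0,0,0,0,-0.003,1],
])

```text
time: 14.0
ee_pos: [0.6132, 0.0188, 0.1692]
eef_rot: [-0.05, 0.999, -0.0, -0.0]
ft_force: [0.5, 0.2, -2.0]
width: 0.0174
```

```bash
python3 -c "
from h import *
s=read_state();print(s['ee_pos'],s['ft_force'],s['torque'])"
```

```text
[0.6132 0.0188 0.1692] [ 0.4502  0.1793 -1.968 ] [ 0.1026 -0.1804 -0.0821]
```

Request:
drive_tool([
  [0,0,0,0,0,-0.0004,1],
  [0,0,0,0,0,-0.0008,1],
  [0,0,0,0,0,-0.0008,1],
])

```text
time: 14.3
ee_pos: [0.6133, 0.0188, 0.1701]
eef_rot: [-0.05, 0.999, -0.0, 0.0]
ft_force: [-0.4, -0.8, -1.8]
width: 0.0173
```

Request:
drive_tool([
  [0,0,0,0,0,-0.0004,1],
  [0,0,0,0,0,-0.0008,1],
  [0,0,0,0,0,-0.0008,1],
])

```text
time: 14.6
ee_pos: [0.6133, 0.0188, 0.171]
eef_rot: [-0.05, 0.999, -0.0, 0.0]
ft_force: [0.3, -0.3, -1.3]
width: 0.0174
```

Request:
drive_tool([
  [0,0,0,0,0,-0.0004,1],
  [0,0,0,0,0,-0.0008,1],
  [0,0,0,0,0,-0.0008,1],
])

```text
time: 14.9
ee_pos: [0.6133, 0.0188, 0.1717]
eef_rot: [-0.05, 0.999, -0.0, 0.0]
ft_force: [-0.1, 0.9, -3.0]
width: 0.0175
```

Request:
drive_tool([
  [0,0,0,0,0,-0.0004,1],
  [0,0,0,0,0,-0.0008,1],
  [0,0,0,0,0,-0.0008,1],
])

```text
time: 15.2
ee_pos: [0.6133, 0.0188, 0.1725]
eef_rot: [-0.05, 0.999, -0.0, 0.0]
ft_force: [0.0, 0.8, -2.5]
width: 0.0176
```

Request:
drive_tool([
  [0,0,0,0,0,-0.0004,1],
  [0,0,0,0,0,-0.0008,1],
  [0,0,0,0,0,-0.0008,1],
])

```text
time: 15.5
ee_pos: [0.6133, 0.0188, 0.1734]
eef_rot: [-0.05, 0.999, -0.0, 0.0]
ft_force: [-0.2, 0.6, -1.3]
width: 0.0178
```

Request:
drive_tool([
  [0,0,0,0,0,-0.0004,1],
  [0,0,0,0,0,-0.0006,1],
  [0,0,0,0,0,-0.0006,1],
])

```text
time: 15.8
ee_pos: [0.6133, 0.0188, 0.1739]
eef_rot: [-0.05, 0.999, -0.0, 0.0]
ft_force: [0.2, 0.2, -2.2]
width: 0.0178
```

Request:
drive_tool([
  [0,0,0,0,0,-0.0003,1],
  [0,0,0,0,0,-0.0005,1],
  [0,0,0,0,0,-0.0005,1],
])

```text
time: 16.1
ee_pos: [0.6132, 0.0188, 0.1744]
eef_rot: [-0.05, 0.999, -0.0, 0.0]
ft_force: [0.2, 0.0, -2.9]
width: 0.0176
```

Request:
drive_tool([
  [0,0,0,0,0,-0.0003,1],
  [0,0,0,0,0,-0.0005,1],
  [0,0,0,0,0,-0.0005,1],
])

```text
time: 16.4
ee_pos: [0.6132, 0.0188, 0.1747]
eef_rot: [-0.05, 0.999, -0.0, -0.0]
ft_force: [0.9, -0.5, -4.3]
width: 0.0177
```

```bash
python3 -c "
from h import *
s=read_state();print(s['ee_pos'],s['ft_force'],s['torque'])"
```

```text
[0.6132 0.0188 0.1747] [ 0.9441 -0.5444 -4.3073] [ 0.145  -0.2146  0.003 ]
```

Contact with the catch at 6.7 mm of lift. Loading up.

Request:
drive_tool([
  [0,0,0,0,0,-0.0003,1],
  [0,0,0,0,0,-0.0006,1],
  [0,0,0,0,0,-0.0006,1],
])

```text
time: 16.7
ee_pos: [0.6131, 0.0188, 0.1751]
eef_rot: [-0.05, 0.999, 0.0, -0.0]
ft_force: [1.0, 0.7, -6.9]
width: 0.0178
```

```bash
python3 -c "
from h import *
s=read_state();print(s['ee_pos'],s['ft_force'],s['torque'])"
```

```text
[0.6131 0.0188 0.1751] [ 0.9762  0.7336 -6.8538] [ 0.1848 -0.4287 -0.0044]
```

Request:
drive_tool([
  [0,0,0,0,0,-0.0004,1],
  [0,0,0,0,0,-0.0007,1],
  [0,0,0,0,0,-0.0007,1],
])

```text
time: 17.0
ee_pos: [0.6129, 0.0187, 0.1755]
eef_rot: [-0.05, 0.999, 0.0, -0.0]
ft_force: [1.1, 1.4, -14.6]
width: 0.0176
```

Request:
drive_tool([
  [0,0,0,0,0,-0.0002,1],
  [0,0,0,0,0,-0.0002,1],
])

```text
time: 17.2
ee_pos: [0.6129, 0.0187, 0.1757]
eef_rot: [-0.05, 0.999, -0.0, -0.001]
ft_force: [1.9, 0.5, -18.8]
width: 0.0174
```

Request:
drive_tool([
  [0,0,0,0,0,0.0005,1],
])

```text
time: 17.3
ee_pos: [0.613, 0.0187, 0.1756]
eef_rot: [-0.05, 0.999, -0.0, -0.0]
ft_force: [1.7, 0.2, -14.5]
width: 0.0176
```

Request:
drive_tool([
  [0,0,0,0,0,0,1],
])

```text
time: 17.4
ee_pos: [0.613, 0.0187, 0.1756]
eef_rot: [-0.05, 0.999, -0.0, -0.0]
ft_force: [1.4, 1.3, -16.4]
width: 0.0177
```

Request:
drive_tool([
  [0,0,0,0,0,0.0004,1],
  [0,0,0,0,0,0.0004,1],
])

```text
time: 17.6
ee_pos: [0.6131, 0.0187, 0.1755]
eef_rot: [-0.05, 0.999, -0.0, -0.0]
ft_force: [0.6, 0.4, -14.6]
width: 0.0174
```

Request:
drive_tool([
  [0,0,0,0,0,0,1],
])

```text
time: 17.7
ee_pos: [0.6131, 0.0188, 0.1755]
eef_rot: [-0.05, 0.999, -0.0, -0.0]
ft_force: [0.6, -0.4, -13.7]
width: 0.0175
```

Request:
drive_tool([
  [0,0,0,0,0,0,1],
])

```text
time: 17.8
ee_pos: [0.6132, 0.0188, 0.1755]
eef_rot: [-0.05, 0.999, -0.0, -0.0]
ft_force: [0.6, 0.9, -13.6]
width: 0.0178
```

Request:
drive_tool([
  [0,0,0,0,0,0.0002,1],
  [0,0,0,0,0,0.0002,1],
])

```text
time: 18.0
ee_pos: [0.6133, 0.0188, 0.1754]
eef_rot: [-0.05, 0.999, -0.0, 0.0]
ft_force: [1.1, -0.1, -12.9]
width: 0.0178
```

Request:
drive_tool([
  [0,0,0,0,0,0,1],
  [0,0,0,0,0,0,1],
])

```text
time: 18.2
ee_pos: [0.6133, 0.0188, 0.1754]
eef_rot: [-0.05, 0.999, -0.0, 0.0]
ft_force: [0.4, -0.6, -13.2]
width: 0.0173
```

Request:
drive_tool([
  [0,0,0,0,0,0,1],
  [0,0,0,0,0,0,1],
])

```text
time: 18.4
ee_pos: [0.6133, 0.0188, 0.1754]
eef_rot: [-0.05, 0.999, -0.0, 0.0]
ft_force: [0.7, 1.0, -12.0]
width: 0.0177
```

Steady at about −12.7 N. Less the 2.2 N weight, that is about 10.5 N on the catch. Holding it for over a second.

Request:
drive_tool([
  [0,0,0,0,0,0,1],
  [0,0,0,0,0,0,1],
  [0,0,0,0,0,0,1],
])

```text
time: 18.7
ee_pos: [0.6133, 0.0188, 0.1754]
eef_rot: [-0.05, 0.999, -0.0, 0.0]
ft_force: [0.6, 0.0, -10.9]
width: 0.0174
```

Request:
drive_tool([
  [0,0,0,0,0,0,1],
  [0,0,0,0,0,0,1],
  [0,0,0,0,0,0,1],
])

```text
time: 19.0
ee_pos: [0.6133, 0.0188, 0.1753]
eef_rot: [-0.05, 0.999, -0.0, 0.0]
ft_force: [0.2, 1.1, -10.8]
width: 0.0176
```

Request:
drive_tool([
  [0,0,0,0,0,0,1],
  [0,0,0,0,0,0,1],
  [0,0,0,0,0,0,1],
])

```text
time: 19.3
ee_pos: [0.6133, 0.0188, 0.1753]
eef_rot: [-0.05, 0.999, -0.0, 0.0]
ft_force: [-0.6, 0.6, -11.4]
width: 0.0176
```

Request:
drive_tool([
  [0,0,0,0,0,0,1],
  [0,0,0,0,0,0,1],
  [0,0,0,0,0,0,1],
])

```text
time: 19.6
ee_pos: [0.6133, 0.0188, 0.1753]
eef_rot: [-0.05, 0.999, -0.0, 0.0]
ft_force: [0.5, -0.3, -11.0]
width: 0.0176
```

The force settled to −11 N, about 9 N net. I'll nudge it up slightly and hold another second so the pull is close to 10 N throughout.

Request:
drive_tool([
  [0,0,0,0,0,-0.0001,1],
  [0,0,0,0,0,-0.0001,1],
  [0,0,0,0,0,-0.0001,1],
  [0,0,0,0,0,-0.0001,1],
  [0,0,0,0,0,-0.0001,1],
])

```text
time: 20.1
ee_pos: [0.6132, 0.0188, 0.1753]
eef_rot: [-0.05, 0.999, -0.0, 0.0]
ft_force: [0.2, 0.2, -11.4]
width: 0.0177
```

Request:
drive_tool([
  [0,0,0,0,0,0,1],
  [0,0,0,0,0,0,1],
  [0,0,0,0,0,0,1],
  [0,0,0,0,0,0,1],
])

```text
time: 20.5
ee_pos: [0.6132, 0.0188, 0.1754]
eef_rot: [-0.05, 0.999, -0.0, 0.0]
ft_force: [0.8, 0.1, -10.9]
width: 0.0177
```

Request:
drive_tool([
  [0,0,0,0,0,0,1],
  [0,0,0,0,0,0,1],
  [0,0,0,0,0,0,1],
  [0,0,0,0,0,0,1],
])

```text
time: 20.9
ee_pos: [0.6132, 0.0188, 0.1754]
eef_rot: [-0.05, 0.999, -0.0, 0.0]
ft_force: [1.3, -0.1, -12.0]
width: 0.0179
```

Catch held. Lowering back to home.

Request:
drive_tool([
  [0,0,0,0,0,0.001,1],
  [0,0,0,0,0,0.002,1],
  [0,0,0,0,0,0.003,1],
  [0,0,0,0,0,0.004,1],
  [0,0,0,0,0,0.005,1],
  [0,0,0,0,0,0.006,1],
  [0,0,0,0,0,0.007,1],
  [0,0,0,0,0,0.0075,1],
  [0,0,0,0,0,0.008,1],
  [0,0,0,0,0,0.008,1],
])

```text
time: 21.9
ee_pos: [0.6135, 0.0188, 0.168]
eef_rot: [-0.05, 0.999, -0.0, 0.0]
ft_force: [-2.3, 0.4, 4.3]
width: 0.0177
```

```bash
python3 -c "
from h import *
s=read_state();print(s['ee_pos'],s['ft_force'],s['torque'])"
```

```text
[0.6135 0.0188 0.168 ] [-2.2525  0.3793  4.2734] [-0.0258  0.2591 -0.021 ]
```

Request:
drive_tool([
  [0,0,0,0,0,0.0003,1],
  [0,0,0,0,0,-0.0004,1],
  [0,0,0,0,0,-0.0004,0.5],
  [0,0,0,0,0,-0.0004,0.3],
  [0,0,0,0,0,-0.0004,0],
  [0,0,0,0,0,-0.0004,-0.3],
  [0,0,0,0,0,-0.0004,-0.3],
], squeeze=10)

```text
time: 22.6
ee_pos: [0.6132, 0.0188, 0.1677]
eef_rot: [-0.05, 0.999, -0.0, -0.0]
ft_force: [0.5, -0.1, -1.0]
width: 0.0458
```

```bash
python3 -c "
from h import *
s=read_state();print(s['ee_pos'],s['ft_force'],s['torque'],s['width'])"
```

```text
[0.6132 0.0188 0.1677] [ 0.526 -0.055 -1.016] [ 0.0897 -0.1688 -0.0497] 0.045838913861358764
```

Request:
drive_tool([
  [0,0,0,0,0,-0.005,-0.4],
  [0,0,0,0,0,-0.015,-0.4],
  [0,0,0,0,0,-0.03,-0.4],
  [0,0,0,0,0,-0.05,-0.4],
  [0,0,0,0,0,-0.08,-0.4],
  [0,0,0,0,0,-0.11,-0.4],
  [0,0,0,0.06,0,-0.13,-0.4],
  [0,0,0,0.1,0,-0.14,-0.4],
  [0,0,0,0.14,0,-0.14,-0.4],
  [0,0,0,0.14,0,-0.14,-0.4],
])

```text
time: 23.6
ee_pos: [0.4708, 0.0049, 0.3103]
eef_rot: [-0.049, 0.999, -0.005, 0.001]
ft_force: [0.9, 0.5, -0.1]
width: 0.0606
```

```bash
python3 - <<'E'
from h import *
s=read_state();print(s['time'],s['ee_pos'],s['ft_force'])
im,_=camera('scene');K,T=cam2w('scene')
for l,z in [('lens_disc',.154),('lens',.107)]:
    for r in tip_of(l,'scene')[:2]: print(l,round(r['score'],2),np.array(r['location'])*[640,480],onplane(np.array(r['location'])*[640,480],K,T,z))
it,d=camera('top');K,T=cam2w('top');C=cloud(d,K,T)
m=(d>0)&(abs(C[...,0]-.613)<.05)&(abs(C[...,1]-.019)<.05)&(C[...,2]>.15);P=C[m];print('top z',len(P),P[:,2].max() if len(P) else 0)
if len(P)>10:
    V=np.linalg.svd(P[:,:2]-P[:,:2].mean(0),full_matrices=False)[2];print('axis',np.degrees(np.arctan2(V[0,1],V[0,0])),P.mean(0))
o=np.zeros((600,800,3),np.uint8);o[:,:400]=cv2.resize(im[150:270,280:360],(400,600),interpolation=cv2.INTER_CUBIC);o[:,400:]=cv2.resize(it[200:320,243:323],(400,600),interpolation=cv2.INTER_CUBIC);save(o,'p6.png')
E
```

```text
23.6 [0.4708 0.0049 0.3103] [ 0.9179  0.4512 -0.0954]
lens_disc 0.85 [320.384 214.704] [0.6136 0.0233 0.154 ]
lens_disc 0.66 [402.112 165.12 ] [0.5206 0.2045 0.154 ]
lens 0.98 [397.376 180.384] [0.5191 0.2006 0.107 ]
lens 0.75 [319.168 228.72 ] [0.6114 0.0211 0.107 ]
top z 238 0.1903557143366046
axis -174.4046891980613 [0.6118 0.0201 0.1802]
```

View pics/p6.png

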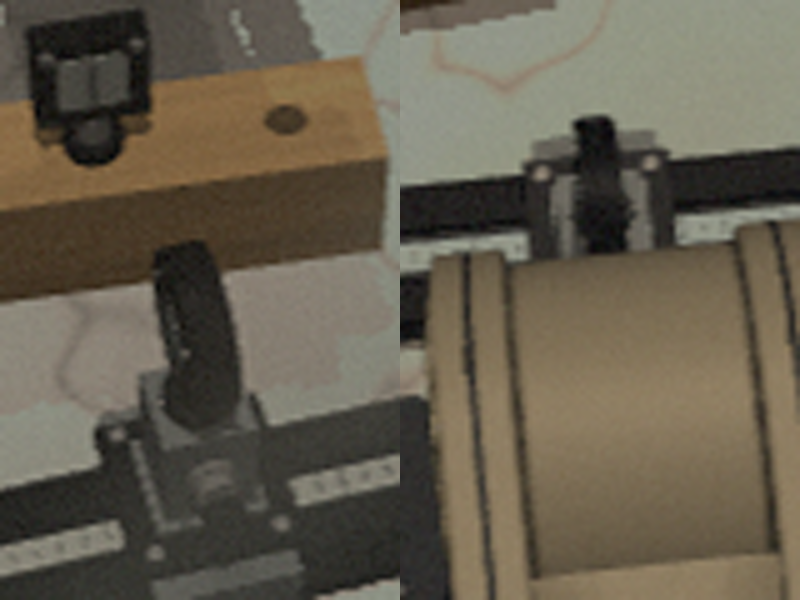

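The crop shows the mount standing on the tower with its collar down and the disc facing along the rail. The parking hole is empty, and the neighbouring slit mount stands as before. The gripper is clear, so I'm handing in.

```bash
python3 -c "
from h import *
s=read_state();print(s['time'],abs(s['joint_vel']).max());print(close_job())"
```

```text
23.8 0.040547419886320636
the job is handed in; nothing more can be done
None
```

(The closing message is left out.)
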